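Change the drive roll of a wire-feed unit and hold the new one home

ROBOT

A 6-joint arm with a two-finger parallel gripper is mounted at the origin on a cart in front of the work surface, level with it; the furniture and walls round the work are solid. World frame = base frame: x ahead of the robot, y to its left, z up, the work surface at z = 0. Lengths are in m, angles in rad, forces in N, time in s.
With the tool pointing down it reaches from about 0.35 to 0.975 m from the base axis. Payload 7.1 kg.
Tool frame: the origin (TCP) lies at the very end of the fingers, on their centre line; the grasp point (between the pads) lies 19 mm behind it; z points along the fingers, x is the direction in which the jaws open and shut, and the axes are right-handed (so a half turn about z gives the same grasp; the last joint's range is limited). The gripper opens to 88 mm and grips with 3 to 60 N. Pads are 20 mm wide; open, the fingers measure 115 mm over their backs; the gripper's body (75 mm by 178 mm) begins 61 mm behind the grasp point.
Start: joints at [1.294, 0.423, 1.63, -0, 1.089, -0.019], TCP at [0.159, 0.604, 0.223] pointing down, gripper open.
Joint ranges: [-3, 3], [-0.9, 2.11], [0.09, 2.58], [-1.31, 4.45], [0.11, 2.69], [-2.54, 2.54]. Speed limits (rad/s): [2.39, 2.39, 3.01, 3.14, 3.14, 3.14].

INTERFACE

Orientations are given as a rotation vector (axis times angle).
In Python, from rig import ctrl gives the robot as it stands. The module is installed in compiled form; this text tells all that it offers.
- The arm moves only by the shell command python3 -m pendant 'ROWS' [OPENING]. ROWS is JSON, a list of rows, each a list of 4 numbers: the shift along the tool's x, y, z in units of 40 mm (1.0 is 40 mm), then the turn about the tool's z in units of 0.08 rad (1.0 is 0.08 rad). In form: [[x, y, z, roll], ...]. A call has 1 to 20 rows; each row shifts and turns the commanded pose from where the row before left it, along the tool's axes as they then stand; what a row does not reach is not made up. A row lasts 1/12 s, in which the tool goes at most 41.7 mm and 7.16 degrees, less where a joint would pass 70% of its speed; a pose out of reach is approached as far as the arm can. A call with a number of a shift or a turn outside -1 to 1 is refused whole. A call with a gripper value outside its range is refused whole. OPENING is the gripper command: -1 is fully open, 1 is shut, values between are in proportion, set as the call begins (- or left out, the last holds). The fingers move at their own pace and stop on an object; the grip force is fixed at half the most. Time passes only in rows, so rows that do not move let the fingers close. It gives the time, the measured TCP pose, the force and the opening at its end, in the units of the state.
- ctrl.observe(): the state, without advancing time (a new reading comes with each control period).
- ctrl.snapshot(name): name is "scene" or "top" or "wrist"; returns a dict with "img" (400x640x3 uint8, red, green, blue), "intrinsics" (3x3 intrinsics, pixels), "R" (3x3) and "t" (3): a world point X has camera coordinates R X + t; the wrist camera has in their place "hand_eye" (4x4, takes a point from camera to tool coordinates, whose origin is the TCP and whose axes are the tool frame's). Camera axes: x right, y down, z forward; pixel columns grow to the right and rows downward; lengths in m; the calibration is good to about 2 mm. A picture is of the moment at which its call begins: read the wrist's pose just before it. There is no depth.
- ctrl.sign_off(): hands the job in, once; it reports no verdict.
Trained networks look in the newest picture that a camera, given by its name, has taken for a name from the list of things; names that differ only in an ending like _2 or _b are one class to them, and where a whole thing is asked for, a point or a joint stands for the part that bears it (a point fixed in the world has none). Each returns a list of dicts, best first, with "p" (0 to 1); they miss things now and then, are a little off and sometimes report something else, mostly with a low value. They report only what shows in the picture. A call takes as long as a camera call. They do not tell look-alikes from the thing itself.
- ctrl.recognise(camera, query): "position" ([column, row] in pixels, amid what is visible of it).
- ctrl.trace(camera, query): "region" (400x640 bool, what is visible of it) and "position" ([column, row] in pixels, amid what is visible of it).
- ctrl.mark_of(camera, query): "position" ([column, row] in pixels: a listed point, or the origin of a listed thing).
The state is a dict: "t": time; "joints": joint angles; "qd": joint speeds; "effort": joint torques, N m; "tcp_pos": TCP position; "tcp_rot": TCP orientation; "contact_force": force on the tool from outside, world axes, zero at the start; "moment": the same for the moment, N m; "finger_gap": opening from 0.0 (shut) to 1.0 (fully open).
Only numpy, scipy, OpenCV 4.12 (cv2) and the standard library are available. Lean on these libraries where they do the work, as an engineer would, in place of code of your own. Each camera call takes 0.05 s, during which the arm holds its last target.

TASK

Change the drive roll on the wire-feed unit: lift the red roll off the spindle and put it away on its own red-marked stand, then take the blue roll from its blue stand, turn it until its keyways line up with the three lugs of the spindle and push it down against the ejector spring until its flange is fully home on the unit's face plate. Finish while holding it: keep the blue roll gripped and pressed home (it springs up again if let go), and do not disturb the tape measure, the paste tin and the nut.

Things in the scene. Friction and masses are not known exactly. Their poses are not given: they have to be found in the camera images.
- red_roll_center (a point): Worn drive roll: toothed steel flange 61 mm across, 12 mm thick, below; round red collar 40 mm across above it, from 12 to 38 mm up (grasp here, any direction). Through bore 21 mm with three keyways 11 mm wide out to 33 mm across, one along this frame's +x. Point: on the axis, 19 mm above the underside; z up the axis. 0.15 kg. Starts meshed on the spindle, ejector up; lift 25 mm to clear.
- blue_roll_center (a point): New drive roll: toothed steel flange 61 mm across, 12 mm thick, below; round blue collar 40 mm across above it, from 12 to 38 mm up (grasp here, any direction). Through bore 21 mm with three keyways 11 mm wide out to 33 mm across, one along this frame's +x. Point: on the axis, 19 mm above the underside; z up the axis. 0.15 kg. Starts on the blue stand, turned anyhow; lift 25 mm to clear.
- hub (a point): drive unit: grey box on a plate 120 x 112 mm, fixed to the table, motor behind it (+x of its frame, to 126 mm from the axis). Point: on the axis of the upright brass spindle, at the upper face of the round aluminium face plate, 54 mm above the table. A roll is home with its underside on this face: centre 19 mm above this point. z up.
- spindle_tip (a point): top of the spindle, 26 mm above the face plate. Spindle 18 mm thick, nose tapered; three lugs 7 mm wide, 30 mm across, 120 degrees apart, one along +x of this frame; their roof-shaped tops end 19.5 mm above the face plate, straight sides from 16 mm down. A roll goes down only with keyways over lugs (any of three ways; play 2 mm each side, 0.13 rad).
- ejector (a joint): black ejector ring, 52 mm across, round the spindle: 0 = up, its top 8 mm above the face plate; grows downward in m, 0.008 = flush with the face plate (roll fully home). Its spring pushes up with 4.4 N at 0 and 8.8 N at 0.008.
- red_seat (a point): storage stand fixed to the table: dark disc 80 mm across, 8 mm high, with a red painted ring and a plain round red post in the middle, 16 mm thick, 23 mm above the disc. Point: on the axis at the disc's upper face, on which a roll's underside rests. Empty at the start; the place of the red roll.
- blue_seat (a point): storage stand fixed to the table: dark disc 80 mm across, 8 mm high, with a blue painted ring and a plain round blue post in the middle, 16 mm thick, 23 mm above the disc. Point: on the axis at the disc's upper face, on which a roll's underside rests. It carries the blue roll at the start.
- yellow_seat (a point): storage stand fixed to the table: dark disc 80 mm across, 8 mm high, with a yellow painted ring and a plain round yellow post in the middle, 16 mm thick, 23 mm above the disc. Point: on the axis at the disc's upper face, on which a roll's underside rests. Empty, the place of another roll; stays empty. The three stands form a row from left to right, in any order.
- tape_measure: yellow tape measure lying on the table, 62 x 79 x 36 mm, origin under its centre; leave it alone
- paste_tin: round blue tin with a white lid standing on the table, 69 mm across and 44 mm high, origin under its centre; leave it alone
- hex_nut: bright hexagon nut on the table, 24 x 27 x 14 mm, origin under its centre; leave it alone
Mind the look-alikes: they are no part of the job. What is shaped like the part that bears red_seat but purple is not meant.

How it is judged:
By the outcome, as a careful person would: the job done as asked, in the order asked, and still so for the second after the job is handed in, while the arm keeps its last pose, push and grip.
It also fails if it takes over 51 s, if anything falls off the work surface, if the arm or the gripper's body presses on something with over 40 N, if the wrist force passes 120 N, or if a joint passes its speed limit or range.

## Working session

There is one attempt and no reset: what is moved stays moved. The work goes in short steps, Python scripts to look and compute and a shell command to move; the robot and the scene stay as the last step left them, time stands still between calls to the robot, and variables do not carry over. Pictures are saved under pics/ and viewed, and the job is handed in when it is done.

```bash
mkdir -p pics; cat > h.py <<'E'
import numpy as np,cv2
from rig import ctrl
def snap(n,f):
    s=ctrl.snapshot(n); cv2.imwrite('pics/'+f,cv2.cvtColor(s['img'],cv2.COLOR_RGB2BGR)); return s
def ray(s,px,T=None):
    K=np.array(s['intrinsics']); d=np.linalg.inv(K)@[px[0],px[1],1]
    if 'R' in s:
        R=np.array(s['R']);t=np.array(s['t']); return -R.T@t, R.T@d
    M=T@np.array(s['hand_eye']); return M[:3,3],M[:3,:3]@d
def tcpT(o):
    T=np.eye(4);T[:3,:3]=cv2.Rodrigues(np.array(o['tcp_rot'],float))[0];T[:3,3]=o['tcp_pos'];return T
def atz(s,px,z,T=None):
    o,d=ray(s,px,T); return o+d*(z-o[2])/d[2]
E
python3 - <<'E'
from h import *
o=ctrl.observe();print(o)
Z=dict(red_roll_center=.081,blue_roll_center=.027,hub=.054,spindle_tip=.08,red_seat=.008,blue_seat=.008,yellow_seat=.008,tape_measure=0,paste_tin=0,hex_nut=0)
for c in('top','scene'):
    s=snap(c,c+'0.png')
    for q,z in Z.items():
        for r in ctrl.mark_of(c,q)[:3]:
            print(c,q,round(r['p'],2),np.round(r['position'],1),np.round(atz(s,r['position'],z),4))
E
```

```text
{'t': 0.0, 'joints': array([ 1.29400262e+00,  4.23807243e-01,  1.63070140e+00, -2.08210529e-05,
        1.08856468e+00, -1.90041059e-02]), 'qd': array([-0.00112819, -0.00064155, -0.00050274,  0.00159764,  0.00069258,
       -0.00136916]), 'effort': array([ 2.10172866e-04, -5.44640315e+01, -2.73658919e+01,  6.43601012e-02,
        2.26599968e-02, -1.09956375e-04]), 'tcp_pos': array([0.15917198, 0.60382018, 0.22191818]), 'tcp_rot': array([ 2.48783418e+00,  1.91693834e+00, -1.85123241e-03]), 'contact_force': array([0.2706588 , 0.59729639, 0.53765661]), 'moment': array([ 0.02328061, -0.001737  , -0.04151436]), 'finger_gap': 0.9985325064243032}
top red_roll_center 0.78 [465.3 210.8] [ 0.5144 -0.2052  0.081 ]
top blue_roll_center 0.86 [205.6 205.6] [0.5189 0.3653 0.027 ]
top blue_roll_center 0.63 [469.  212.3] [ 0.5198 -0.2302  0.027 ]
top hub 0.69 [463.6 214.3] [ 0.5108 -0.2096  0.054 ]
top spindle_tip 0.66 [466.2 214.4] [ 0.5068 -0.2072  0.08  ]
top red_seat 0.65 [258.1 160.7] [0.6318 0.2551 0.008 ]
top red_seat 0.55 [262.6 212.6] [0.5092 0.2383 0.008 ]
top blue_seat 0.85 [208.8 203. ] [
[... 499 characters left out ...]
ter 0.23 [238.5 190.9] [0.4688 0.2949 0.081 ]
scene blue_roll_center 0.7 [235.6 188.8] [0.5326 0.3833 0.027 ]
scene hub 0.82 [437.1 277.4] [ 0.4956 -0.2096  0.054 ]
scene spindle_tip 0.63 [437.7 264.2] [ 0.5011 -0.2041  0.08  ]
scene spindle_tip 0.21 [267.9 212.2] [0.4427 0.1715 0.08  ]
scene red_seat 0.64 [292.8 194.1] [0.6294 0.2557 0.008 ]
scene red_seat 0.56 [270.3 216.2] [0.509  0.2317 0.008 ]
scene yellow_seat 0.76 [323.4 227.3] [0.5505 0.0925 0.008 ]
scene tape_measure 0.65 [439.4 273.8] [ 0.569 -0.197  0.   ]
scene tape_measure 0.59 [435.  228.6] [ 0.7201 -0.1302  0.    ]
scene paste_tin 0.75 [379.4 210.5] [0.711  0.0212 0.    ]
scene hex_nut 0.68 [289.4 285.8] [0.3545 0.0381 0.    ]
```

View pics/top0.png

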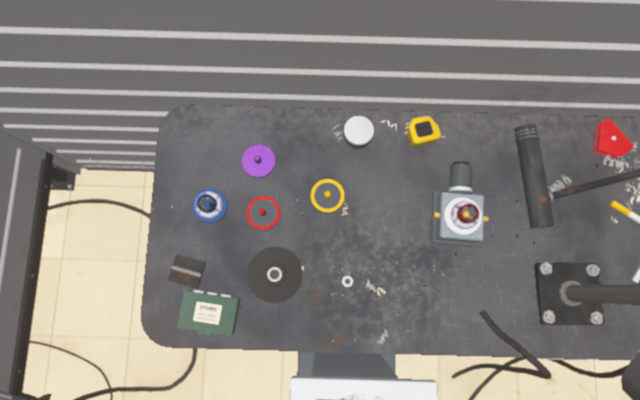

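View pics/scene0.png

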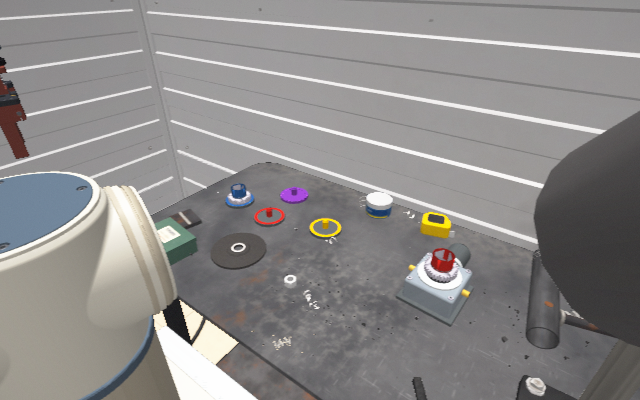

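```bash
cat >> h.py <<'E'
def to(x,y,z,opt=None):
    "shift in tool units to bring TCP to xyz"
    T=tcpT(ctrl.observe()); d=np.array([x,y,z])-T[:3,3]
    return np.round(T[:3,:3].T@d/0.04,2)
E
python3 - <<'E'
from h import *
T=tcpT(ctrl.observe());print(T.round(3)); s=ctrl.snapshot('wrist');print(np.round(s['hand_eye'],3),s['intrinsics'])
print(to(.5,.37,.22))
P=ctrl.snapshot('top'),ctrl.snapshot('scene')
def tri(a,b):
    A=[];
    for s,px in((P[0],a),(P[1],b)):
        M=np.array(s['intrinsics'])@np.c_[s['R'],s['t']];A.append(M)
    X=cv2.triangulatePoints(A[0],A[1],np.array(a,float),np.array(b,float));return (X[:3]/X[3]).ravel().round(4)
print(tri([465.3,210.8],[440,265.4]),tri([466,214.4],[437.7,264.2]),tri([262.6,212.6],[270.3,216.2]))
E
```

```text
[[ 0.255  0.967  0.     0.159]
 [ 0.967 -0.255  0.     0.604]
 [ 0.     0.    -1.     0.223]
 [ 0.     0.     0.     1.   ]]
[[ 1.     0.001  0.     0.   ]
 [-0.001  0.968  0.252 -0.069]
 [-0.    -0.252  0.968 -0.163]
 [ 0.     0.     0.     1.   ]] [[309.12344875   0.         319.3483428 ]
 [  0.         309.12344875 203.11156489]
 [  0.           0.           1.        ]]
[-3.49  9.73  0.07]
[ 0.5155 -0.2076  0.0691] [ 0.506  -0.2057  0.0782] [0.511  0.2376 0.0042]
```

```bash
python3 -m pendant '[[-0.35,0.96,0,0],[-0.35,0.96,0,0],[-0.35,0.96,0,0],[-0.35,0.96,0,0],[-0.35,0.96,0,0],[-0.35,0.96,0,0],[-0.35,0.96,0,0],[-0.35,0.96,0,0],[-0.35,0.96,0,0],[-0.35,0.96,0,0],[0,0,0,0]]'
python3 - <<'E'
from h import *
o=ctrl.observe();T=tcpT(o);print(o['t'],T.round(3))
s=snap('wrist','w1.png')
for q,z in dict(blue_roll_center=.027,red_seat=.008,blue_seat=.008,red_roll_center=.027).items():
    for r in ctrl.mark_of('wrist',q)[:3]: print(q,round(r['p'],2),r['position'],atz(s,r['position'],z,T).round(4))
E
```

```text
t: 2.17
tcp_pos: [0.5003, 0.3673, 0.2229]
tcp_rot: [2.492, 1.91, 0.003]
contact_force: [0.1, -1.0, 0.8]
finger_gap: 1.0
2.1667 [[ 0.26   0.966  0.003  0.5  ]
 [ 0.966 -0.26  -0.     0.367]
 [ 0.     0.003 -1.     0.223]
 [ 0.     0.     0.     1.   ]]
blue_roll_center 0.81 [320.9, 203.5] [0.5255 0.363  0.027 ]
red_seat 0.77 [262.0, 294.9] [0.6346 0.2505 0.008 ]
red_seat 0.66 [222.4, 213.3] [0.5103 0.2373 0.008 ]
blue_seat 0.71 [322.5, 203.9] [0.5314 0.3636 0.008 ]
```

View pics/w1.png

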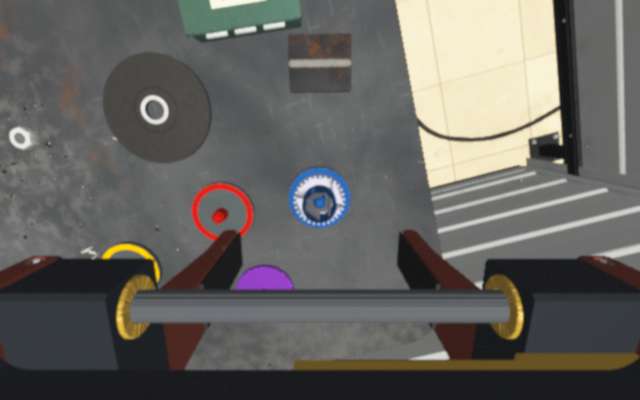

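```bash
python3 -c "
from h import *
print(to(.49,-.207,.20))"
```

```text
[-14.02   3.58   0.57]
```

```bash
python3 -m pendant '[[-0.95,0.24,0.04,0],[-0.95,0.24,0.04,0],[-0.95,0.24,0.04,0],[-0.95,0.24,0.04,0],[-0.95,0.24,0.04,0],[-0.95,0.24,0.04,0],[-0.95,0.24,0.04,0],[-0.95,0.24,0.04,0],[-0.95,0.24,0.04,0],[-0.95,0.24,0.04,0],[-0.95,0.24,0.04,0],[-0.95,0.24,0.04,0],[-0.95,0.24,0.04,0],[-0.95,0.24,0.04,0],[-0.7,0.22,0.04,0],[0,0,0,0]]'
python3 - <<'E'
from h import *
o=ctrl.observe();T=tcpT(o);print(o['t'],T.round(3))
s=snap('wrist','w2.png')
for q,z in dict(red_roll_center=.081,hub=.054,spindle_tip=.08).items():
    for r in ctrl.mark_of('wrist',q)[:3]: print(q,round(r['p'],2),r['position'],atz(s,r['position'],z,T).round(4))
E
```

```text
t: 3.75
tcp_pos: [0.4913, -0.21, 0.1988]
tcp_rot: [2.488, 1.914, 0.0]
contact_force: [0.4, -0.1, 0.0]
finger_gap: 0.999
3.75 [[ 0.256  0.967  0.001  0.491]
 [ 0.967 -0.256 -0.002 -0.21 ]
 [-0.001  0.002 -1.     0.199]
 [ 0.     0.     0.     1.   ]]
red_roll_center 0.73 [324.8, 212.1] [ 0.5054 -0.208   0.081 ]
hub 0.89 [327.3, 204.6] [ 0.5061 -0.2051  0.054 ]
spindle_tip 0.95 [322.8, 215.0] [ 0.508  -0.2106  0.08  ]
```

View pics/w2.png

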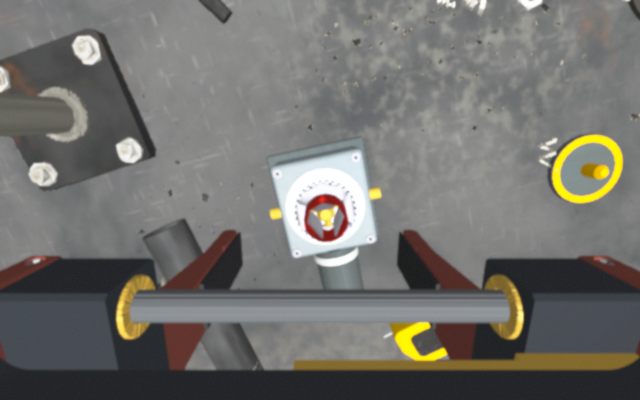

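```bash
python3 - <<'E'
from h import *
im=cv2.imread('pics/w2.png');c=cv2.resize(im[150:270,260:390],None,fx=6,fy=6,interpolation=cv2.INTER_CUBIC)[:600,:780]
cv2.imwrite('pics/w2c.png',cv2.resize(im[150:250,260:390],None,fx=6,fy=6,interpolation=cv2.INTER_CUBIC))
E
```

```text
(no output)
```

View pics/w2c.png

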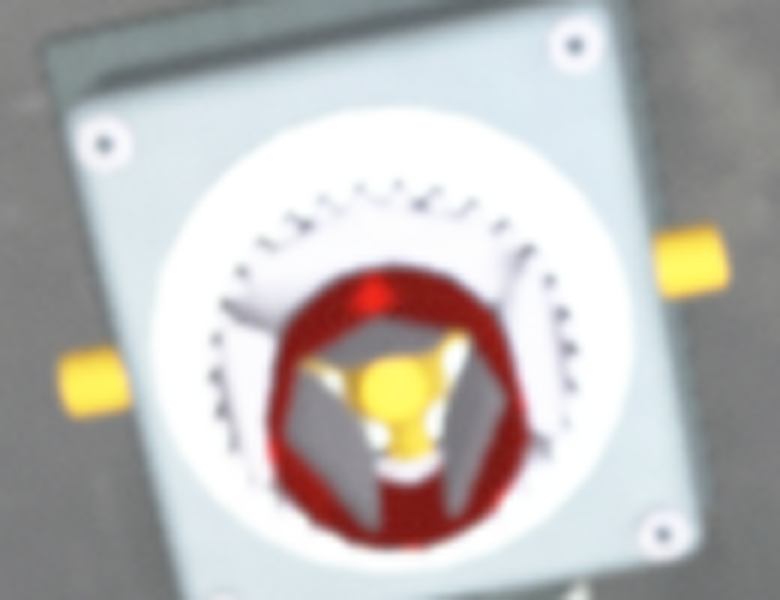

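```bash
python3 - <<'E'
from h import *
o=ctrl.observe();T=tcpT(o)
s=ctrl.snapshot('wrist')
for p,z in (((325.5,206.7),.054),((326.3,215),.08),((326.3,217.5),.1)): print(atz(s,p,z,T).round(4))
print(to(.507,-.207,.13))
E
```

```text
[ 0.5067 -0.2023  0.054 ]
[ 0.5078 -0.2023  0.08  ]
[ 0.5041 -0.2018  0.1   ]
[0.06 0.41 1.72]
```

```bash
python3 -m pendant '[[0.05,0.12,0.6,0],[0.05,0.12,0.6,0],[0.03,0.13,0.5,0],[0,0,0,0]]'
python3 - <<'E'
from h import *
o=ctrl.observe();T=tcpT(o);print(o['t'],T.round(3))
s=snap('wrist','w3.png')
for q,z in dict(red_roll_center=.081,hub=.054,spindle_tip=.08).items():
    for r in ctrl.mark_of('wrist',q)[:3]: print(q,round(r['p'],2),r['position'],atz(s,r['position'],z,T).round(4))
im=cv2.imread('pics/w3.png');c=cv2.resize(im[140:290,240:430],None,fx=4,fy=4,interpolation=cv2.INTER_CUBIC)
cv2.imwrite('pics/w3c.png',c)
E
```

```text
t: 4.33
tcp_pos: [0.505, -0.2031, 0.1276]
tcp_rot: [-2.482, -1.918, 0.004]
contact_force: [0.0, 0.0, -0.1]
finger_gap: 1.003
4.3333 [[ 0.252  0.968 -0.005  0.505]
 [ 0.968 -0.252  0.002 -0.203]
 [ 0.001 -0.005 -1.     0.128]
 [ 0.     0.     0.     1.   ]]
red_roll_center 0.73 [316.3, 227.9] [ 0.5082 -0.2056  0.081 ]
hub 0.89 [313.5, 218.6] [ 0.5089 -0.2084  0.054 ]
spindle_tip 0.56 [309.4, 232.2] [ 0.5104 -0.2114  0.08  ]
```

View pics/w3c.png

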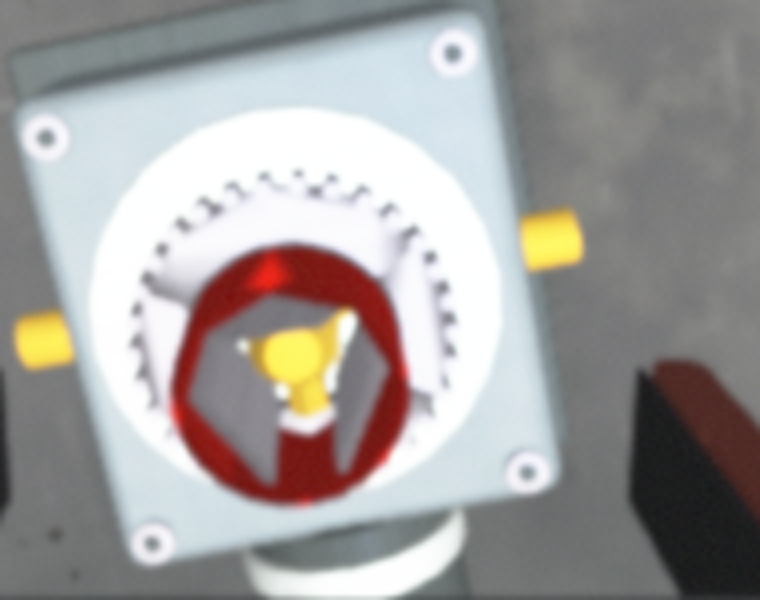

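```bash
python3 - <<'E'
from h import *
o=ctrl.observe();T=tcpT(o)
for i in range(3):
  s=ctrl.snapshot('wrist'); print(ctrl.observe()['tcp_pos'])
for p,z in (((313.4,216.6),.054),((312.9,228.4),.08),((312.3,232),.1)): 
  X=atz(s,p,z,T); print(X.round(4), (T[:3,:3].T@(X-T[:3,3])/.04).round(3))
E
```

```text
[ 0.50692821 -0.20547376  0.13207827]
[ 0.50690473 -0.20566032  0.13209421]
[ 0.50681742 -0.205797    0.131995  ]
[ 0.5108 -0.2108  0.054 ] [-0.109  0.128  1.947]
[ 0.5118 -0.2109  0.08  ] [-0.106  0.155  1.297]
[ 0.5075 -0.2097  0.1   ] [-0.106  0.043  0.797]
```

```bash
python3 -m pendant '[[-0.1,0.14,0,0],[0,0,0.5,0],[0,0,0.5,0],[0,0,0.35,0],[0,0,0,0],[0,0,0,0]]'
python3 -m pendant '[[0,0,0,0],[0,0,0,0],[0,0,0,0],[0,0,0,0],[0,0,0,0],[0,0,0,0],[0,0,0,0],[0,0,0,0]]' 1
```

```text
t: 5.18
tcp_pos: [0.5106, -0.2113, 0.0766]
tcp_rot: [-2.488, -1.917, 0.001]
contact_force: [0.0, -0.1, 0.7]
finger_gap: 1.001
t: 5.85
tcp_pos: [0.5107, -0.2109, 0.0768]
tcp_rot: [2.489, 1.917, 0.0]
contact_force: [-0.4, 0.8, 2.3]
finger_gap: 0.447
```

```bash
python3 -m pendant '[[0,0,-0.2,0],[0,0,-0.3,0],[0,0,-0.4,0],[0,0,-0.6,0],[0,0,-0.6,0],[0,0,0,0],[0,0,0,0]]'
python3 - <<'E'
from h import *
s=snap('wrist','w4.png'); print(ctrl.observe()['tcp_pos'],to(.511,.2375,.17))
E
```

```text
t: 6.43
tcp_pos: [0.5116, -0.2114, 0.1627]
tcp_rot: [2.486, 1.915, 0.003]
contact_force: [-0.4, 0.2, -1.1]
finger_gap: 0.452
[ 0.51068897 -0.21098191  0.16128785] [10.84 -2.85 -0.22]
```

View pics/w4.png

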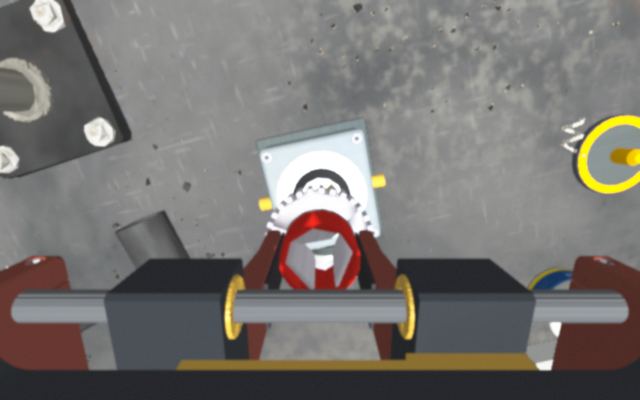

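```bash
python3 -m pendant '[[0.9,0.5,-0.2,0],[0.9,0.5,-0.2,0],[0,0.5,0,0],[0,0,0,0],[0,0,0,0]]'
python3 - <<'E'
from h import *
o=ctrl.observe();T=tcpT(o);print(o['t'],T.round(4))
s=snap('wrist','w5.png'); np.save('T5.npy',T); print(o['tcp_pos'],ctrl.observe()['tcp_pos'],to(.511,.2375,.17))
for q,z in dict(hub=.054,spindle_tip=.08).items():
    for r in ctrl.mark_of('wrist',q)[:3]: print(q,round(r['p'],2),r['position'],atz(s,r['position'],z,T).round(4))
im=cv2.imread('pics/w5.png')
cv2.imwrite('pics/w5c.png',cv2.resize(im[120:245,180:340],None,fx=4.8,fy=4.8,interpolation=cv2.INTER_CUBIC))
E
```

```text
t: 6.9
tcp_pos: [0.5863, -0.1565, 0.175]
tcp_rot: [-2.486, -1.918, 0.003]
contact_force: [0.1, -0.4, -0.8]
finger_gap: 0.443
6.9 [[ 2.538e-01  9.672e-01 -2.400e-03  5.863e-01]
 [ 9.672e-01 -2.538e-01  6.000e-04 -1.565e-01]
 [-1.000e-04 -2.500e-03 -1.000e+00  1.750e-01]
 [ 0.000e+00  0.000e+00  0.000e+00  1.000e+00]]
[ 0.58631809 -0.15646506  0.17497834] [ 0.58531964 -0.15671728  0.17487743] [ 9.06 -4.31  0.14]
hub 0.74 [240.6, 129.6] [ 0.5075 -0.2081  0.054 ]
spindle_tip 0.86 [229.2, 130.1] [ 0.5067 -0.2108  0.08  ]
```

View pics/w5.png

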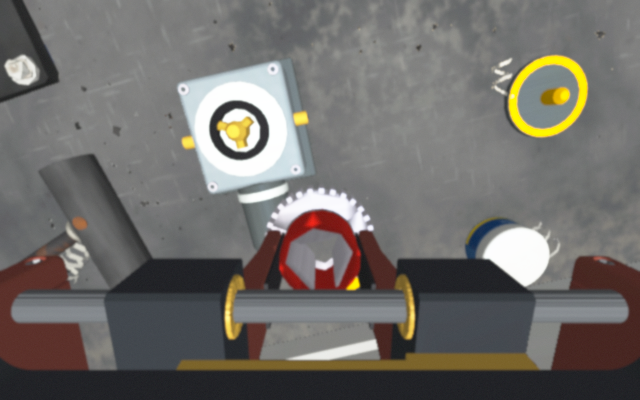

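View pics/w5c.png

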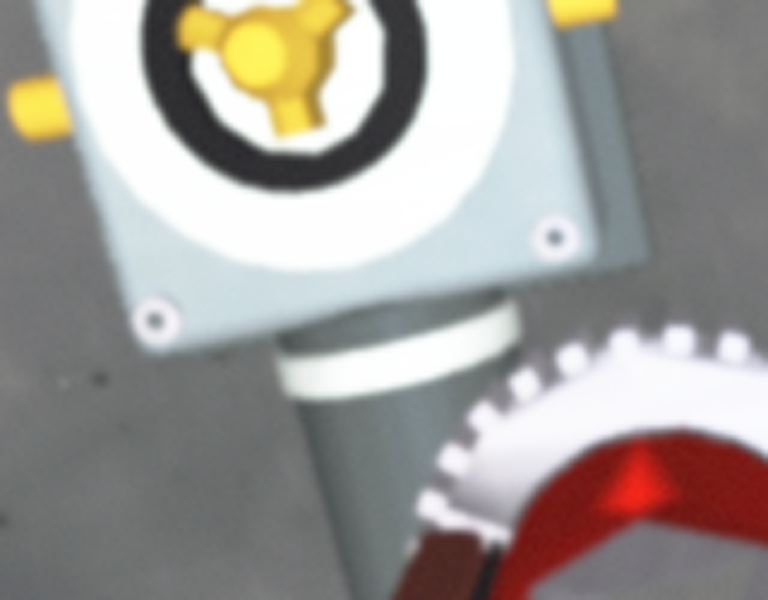

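```bash
python3 - <<'E'
from h import *
im=cv2.imread('pics/w5.png')
cv2.imwrite('pics/w5d.png',cv2.resize(im[95:165,200:280],None,fx=8,fy=8,interpolation=cv2.INTER_CUBIC))
E
```

```text
(no output)
```

View pics/w5d.png

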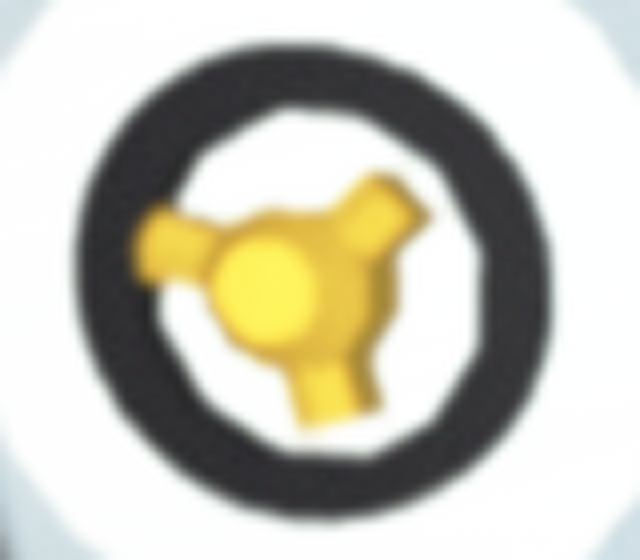

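```bash
cat > fit.py <<'E'
from h import *
T=np.load('T5.npy'); s=ctrl.snapshot('wrist')
P=lambda c:np.array([200+(c[0]+.5)/8-.5,95+(c[1]+.5)/8-.5])
C=atz(s,P((314,282)),.062,T); print('ring centre',C.round(4))
print('tip',atz(s,P((264,290)),.08,T).round(4))
for a,b in (((165,205),(137,278)),((380,172),(430,213)),((303,430),(380,408))):
    A=atz(s,P(a),.07,T);B=atz(s,P(b),.07,T);M=(A+B)/2-C
    print(np.hypot(*M[:2]).round(4),np.degrees(np.arctan2(M[1],M[0])).round(1), 'edge normal',np.degrees(np.arctan2(*(B-A)[[0,1]]*[-1,1])).round(1),np.linalg.norm(A-B).round(4))
E
python3 fit.py
```

```text
ring centre [ 0.5076 -0.2077  0.062 ]
tip [ 0.5079 -0.2084  0.08  ]
0.0154 -120.8 edge normal -130.2 0.0082
0.0153 112.6 edge normal -54.3 0.0065
0.0147 1.3 edge normal 0.8 0.0087
```

```bash
python3 -m pendant '[[0.83,-0.4,0,0],[0.83,-0.4,0,0],[0.83,-0.4,0,0],[0.83,-0.4,0,0],[0.83,-0.4,0,0],[0.83,-0.4,0,0],[0.83,-0.4,0,0],[0.83,-0.4,0,0],[0.83,-0.4,0,0],[0.83,-0.4,0,0],[0.6,-0.24,0.2,0],[0,0,0.6,0],[0,0,0.4,0],[0,0,0,0],[0,0,0,0]]'
python3 - <<'E'
from h import *
o=ctrl.observe();T=tcpT(o);print(o['t'],T.round(4))
s=snap('wrist','w6.png'); print(to(.5105,.2375,.1))
for q,z in dict(red_roll_center=T[2,3]+.004,red_seat=.008).items():
    for r in ctrl.mark_of('wrist',q)[:3]: print(q,round(r['p'],2),r['position'],atz(s,r['position'],z,T).round(4))
    s=snap('top','t6.png'); 
    for r in ctrl.mark_of('top',q)[:3]: print(q,round(r['p'],2),r['position'],atz(s,r['position'],z,T).round(4))
E
```

```text
t: 8.35
tcp_pos: [0.5125, 0.2296, 0.128]
tcp_rot: [-2.489, -1.916, 0.004]
contact_force: [0.8, -0.9, -0.7]
finger_gap: 0.447
8.35 [[ 0.2555  0.9668 -0.0023  0.5125]
 [ 0.9668 -0.2555 -0.001   0.2296]
 [-0.0016 -0.002  -1.      0.128 ]
 [ 0.      0.      0.      1.    ]]
[ 0.17 -0.12  0.72]
red_roll_center 0.95 [318.6, 246.0] [0.5095 0.2304 0.132 ]
red_seat 0.93 [323.8, 191.7] [0.5619 0.099  0.008 ]
```

View pics/w6.png

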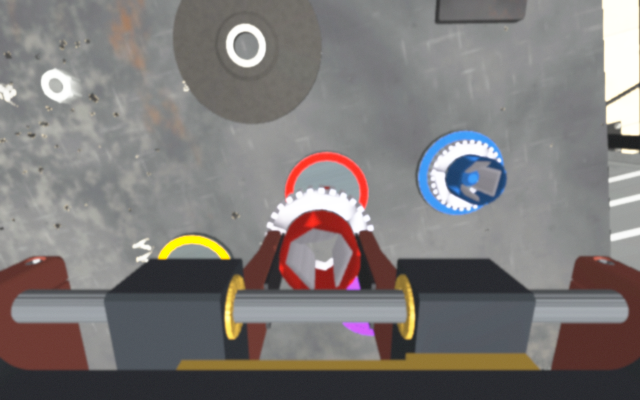

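```bash
python3 - <<'E'
from h import *
o=ctrl.observe();T=tcpT(o);print(o['t'],T[:3,3].round(4))
s=ctrl.snapshot('wrist'); print(to(.5105,.2375,.1))
for r in ctrl.mark_of('wrist','red_seat')[:2]:print(r['position'],atz(s,r['position'],.008,T).round(4))
r=ctrl.mark_of('wrist','red_roll_center')[0];print(r['position'],atz(s,r['position'],T[2,3]+.004,T).round(4))
h=cv2.cvtColor(s['img'],cv2.COLOR_RGB2HSV)
m=(((h[...,0]<8)|(h[...,0]>172))&(h[...,1]>150)&(h[...,2]>150)).astype('u1'); m[195:]=0; m[:,:270]=0;m[:,390:]=0
for y in (160,170,180,190):
    x=np.where(m[y])[0]; print(y,x.min(),x.max(),(x.min()+x.max())/2)
ys,xs=np.where(m)
pts=[atz(s,(x,y),.008,T)[:2] for x in range(285,370) for y in [np.where(m[:195,x])[0]] if len(y) for y in [y.min()]]
pts=np.array(pts); A=np.c_[2*pts,np.ones(len(pts))];c=np.linalg.lstsq(A,(pts**2).sum(1),rcond=None)[0];print('circle',c[:2],np.sqrt(c[2]+c[:2]@c[:2]))
E
```

```text
8.7 [0.514  0.2303 0.1294]
[ 0.15 -0.13  0.73]
[323.5, 189.5] [0.5074 0.2367 0.008 ]
[320.0, 246.3] [0.5113 0.2318 0.1334]
160 299 351 325.0
170 290 359 324.5
180 286 364 325.0
190 284 365 324.5
circle [0.50997057 0.23703632] 0.038303134858857384
```

```bash
python3 - <<'E'
from h import *
o=ctrl.observe();T=tcpT(o);s=ctrl.snapshot('wrist')
for p,dz in (((319,209.5),.023),((319,187.5),-.003)):
    X=atz(s,p,T[2,3]+dz,T); print((T[:3,:3].T@(X-T[:3,3])).round(4))
print(to(.5118,.2365,.06))
E
```

```text
[ 0.0003 -0.0294 -0.023 ]
[ 0.0003 -0.0345  0.003 ]
[ 0.14 -0.08  1.72]
```

```bash
python3 -m pendant '[[0.14,-0.08,0.5,0],[0,0,0.6,0],[0,0,0.5,0],[0,0,0,0],[0,0,0.2,0],[0,0,0.2,0],[0,0,0,0]]'
```

```text
t: 9.48
tcp_pos: [0.5116, 0.2365, 0.048]
tcp_rot: [-2.488, -1.917, 0.001]
contact_force: [0.3, -1.1, -1.3]
finger_gap: 0.446
```

```bash
python3 -m pendant '[[0,0,0.15,0],[0,0,0.15,0],[0,0,0,0],[0,0,0,0]]'
```

```text
t: 9.82
tcp_pos: [0.5116, 0.2366, 0.0364]
tcp_rot: [-2.488, -1.917, 0.001]
contact_force: [-0.5, 0.2, -1.2]
finger_gap: 0.448
```

```bash
python3 -m pendant '[[0,0,0.15,0],[0,0,0.15,0],[0,0,0,0],[0,0,0,0]]'
```

```text
t: 10.15
tcp_pos: [0.5114, 0.2365, 0.0241]
tcp_rot: [-2.488, -1.917, 0.002]
contact_force: [-0.4, 0.2, -1.7]
finger_gap: 0.444
```

Lower to about 0.023, release, rise.

```bash
python3 -m pendant '[[0,0,0.04,0],[0,0,0,0]]'; python3 -m pendant '[[0,0,0,0],[0,0,0,0],[0,0,0,0],[0,0,0,0],[0,0,-0.4,0],[0,0,-0.8,0],[0,0,-0.9,0],[0,0,-0.9,0],[0,0,0,0]]' -1
python3 - <<'E'
from h import *
o=ctrl.observe();T=tcpT(o);print(T[:3,3])
s=snap('wrist','w7.png');print(to(.50,.363,.15))
E
```

```text
t: 10.32
tcp_pos: [0.5119, 0.2367, 0.0229]
tcp_rot: [2.489, 1.917, 0.0]
contact_force: [-0.8, -0.3, -0.3]
finger_gap: 0.442
t: 11.07
tcp_pos: [0.5155, 0.2383, 0.1496]
tcp_rot: [2.486, 1.916, 0.016]
contact_force: [0.5, 0.2, -0.3]
finger_gap: 1.002
[0.5155235  0.23831218 0.14958763]
[ 2.94 -1.14 -0.07]
```

View pics/w7.png

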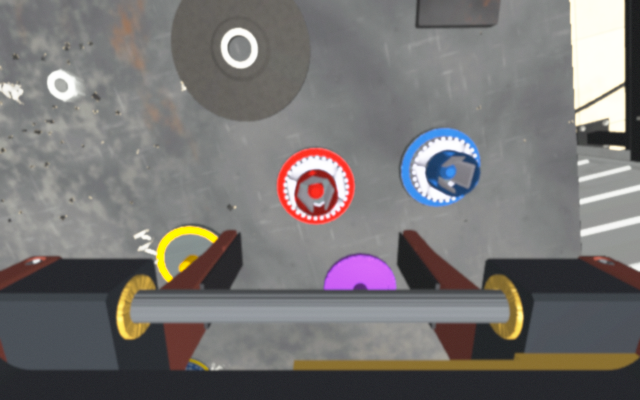

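```bash
python3 -m pendant '[[0.75,-0.35,0.1,0],[0.75,-0.35,0.1,0],[0.75,-0.3,0.1,0],[0.75,-0.2,0,0],[0,0,0,0],[0,0,0,0],[0,0,0,0]]'
python3 - <<'E'
from h import *
o=ctrl.observe();T=tcpT(o);print(o['t'],T.round(4))
s=snap('wrist','w8.png'); np.save('T8.npy',T)
for q,z in dict(blue_roll_center=.027).items():
    for r in ctrl.mark_of('wrist',q)[:3]: print(q,round(r['p'],2),r['position'],atz(s,r['position'],z,T).round(4)); p=r['position']
im=cv2.imread('pics/w8.png');x,y=map(int,ctrl.mark_of('wrist','blue_roll_center')[0]['position']);print(x,y)
cv2.imwrite('pics/w8c.png',cv2.resize(im[y-50:y+50,x-60:x+60],None,fx=6,fy=6,interpolation=cv2.INTER_CUBIC))
E
```

```text
t: 11.7
tcp_pos: [0.4951, 0.3641, 0.1298]
tcp_rot: [2.488, 1.918, -0.004]
contact_force: [0.2, -0.1, 0.2]
finger_gap: 1.002
11.7 [[ 0.2544  0.9671 -0.0017  0.4951]
 [ 0.9671 -0.2544 -0.0016  0.3641]
 [-0.0019 -0.0013 -1.      0.1298]
 [ 0.      0.      0.      1.    ]]
blue_roll_center 0.88 [327.4, 232.9] [0.5243 0.3643 0.027 ]
327 232
```

View pics/w8c.png

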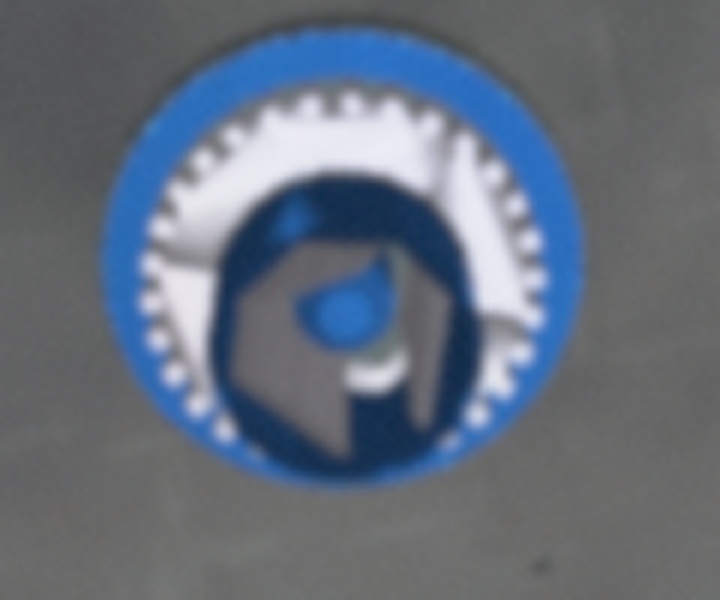

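```bash
python3 - <<'E'
from h import *
s=ctrl.snapshot('wrist')
im=cv2.imread('pics/w8.png')
cv2.imwrite('pics/w8d.png',cv2.resize(im[215:270,300:355],None,fx=10,fy=10,interpolation=cv2.INTER_CUBIC))
im=cv2.imread('pics/w3.png')
cv2.imwrite('pics/w3d.png',cv2.resize(im[195:270,275:350],None,fx=8,fy=8,interpolation=cv2.INTER_CUBIC))
T=np.load('T8.npy')
for c in ((348,458),(428,425),(450,295),(400,240),(300,240),(240,290),(232,370)):
    X=atz(s,(267+(c[0]+.5)/6-.5,182+(c[1]+.5)/6-.5),.046,T); d=X[:2]-[.5243,.3643]; print(c,(X[:2]).round(4),np.hypot(*d).round(4),np.degrees(np.arctan2(d[1],d[0])).round(1))
E
```

```text
(348, 458) [0.539  0.3576] 0.0162 -24.5
(428, 425) [0.537 0.37 ] 0.0139 24.1
(450, 295) [0.5186 0.3777] 0.0145 113.1
(400, 240) [0.509  0.3728] 0.0176 150.9
(300, 240) [0.5054 0.3593] 0.0195 -165.3
(240, 290) [0.5104 0.3493] 0.0204 -132.8
(232, 370) [0.5217 0.345 ] 0.0195 -97.6
```

View pics/w8d.png

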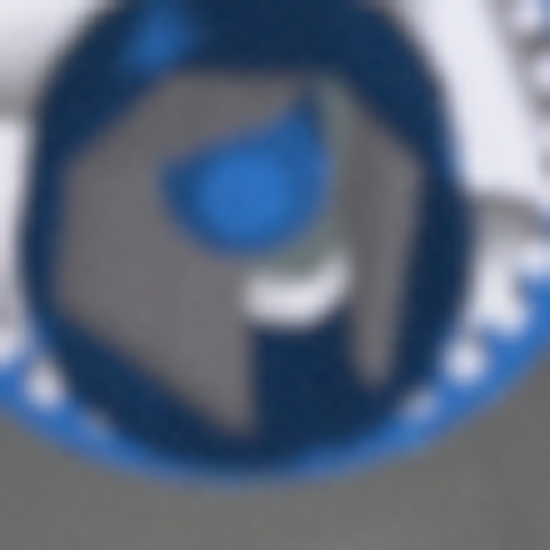

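View pics/w3d.png

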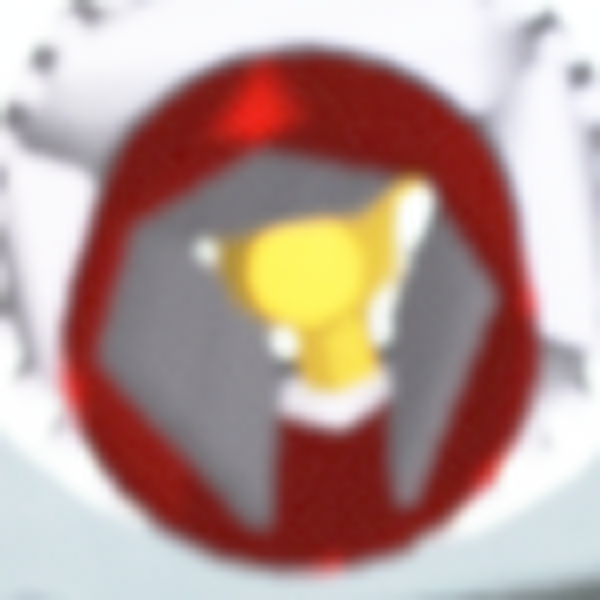

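```bash
python3 - <<'E'
from h import *
s=ctrl.snapshot('wrist')
def run(T,o,k,C,z):
    P=np.array([atz(s,(o[0]+(c[0]+.5)/k-.5,o[1]+(c[1]+.5)/k-.5),z,T)[:2] for c in C])
    th=np.radians([-19.5,19.5,120-19.5,120+19.5,240-19.5,240+19.5])
    M=np.c_[np.cos(th),np.sin(th)]
    # image order bottom-left.. check
    A,inl=cv2.estimateAffinePartial2D(M,P,method=cv2.LMEDS)
    mc=M.mean(0);pc=P.mean(0);m=(M[:,0]+1j*M[:,1]);p=(P-pc)[:,0]+1j*(P-pc)[:,1]
    a=(np.conj(m)*p).sum()/(abs(m)**2).sum()
    print('centre',pc.round(4),'scale',abs(a).round(4),'theta',np.degrees(np.angle(a)).round(1),'res mm',(abs(p-a*m)*1e3).round(1))
    mid=(p[0::2]+p[1::2])/2; print(np.degrees(np.angle(mid*np.exp(-1j*np.radians([0,120,240])))).round(1))
T8=np.load('T8.npy')
run(T8,(300,215),10,[(245,435),(378,390),(422,165),(330,80),(68,160),(55,295)],.046)
T3=T8.copy();T3[:3,3]=[.5068,-.2056,.132]
run(T3,(275,195),8,[(265,530),(412,510),(498,300),(430,190),(130,230),(98,355)],.100)
print(ctrl.observe()['tcp_pos'], to(.524,.364,.023))
E
```

```text
centre [0.5231 0.3616] scale 0.0169 theta 5.3 res mm [0.6 0.8 0.4 0.8 0.7 0.8]
[5.8 3.7 6.4]
centre [ 0.5122 -0.2112] scale 0.0172 theta -5.6 res mm [1.  1.2 0.9 1.4 1.4 0.6]
[-4.4 -8.6 -3.5]
[0.49612273 0.36390113 0.13094189] [0.18 0.67 2.7 ]
```

```bash
python3 - <<'E'
from h import *
s=ctrl.snapshot('wrist');T=np.load('T8.npy');print(atz(s,(323.8,224.2),.008,T))
E
python3 -m pendant '[[0.15,0.67,0,0],[0,0,0.8,0],[0,0,0.8,0],[0,0,0.6,0],[0,0,0.3,0],[0,0,0.18,0],[0,0,0,0],[0,0,0,0],[0,0,0,0]]'
```

```text
[0.52154459 0.36188403 0.008     ]
t: 12.75
tcp_pos: [0.5244, 0.3645, 0.0254]
tcp_rot: [2.488, 1.917, 0.004]
contact_force: [0.7, 0.9, 0.5]
finger_gap: 1.0
```

```bash
python3 -m pendant '[[-0.03,-0.03,0.03,0],[0,0,0,0],[0,0,0,0],[0,0,0,0],[0,0,0,0],[0,0,0,0],[0,0,0,0],[0,0,0,0]]' 1
```

```text
t: 13.42
tcp_pos: [0.5218, 0.3629, 0.0226]
tcp_rot: [2.488, 1.917, -0.001]
contact_force: [-1.3, -0.8, 0.6]
finger_gap: 0.45
```

```bash
python3 -m pendant '[[0,0,-0.3,0],[0,0,-0.6,0],[0,0,-0.8,0],[0,0,-0.8,0],[0,0,-0.8,0],[0,0,0,0],[0,0,0,0]]'
python3 - <<'E'
from h import *
s=snap('wrist','w9.png');print(to(.5095,-.2095,.16))
E
```

```text
t: 14.0
tcp_pos: [0.523, 0.3638, 0.1574]
tcp_rot: [2.488, 1.917, 0.007]
contact_force: [-0.6, 0.4, -2.0]
finger_gap: 0.447
[-13.92   3.35  -0.13]
```

View pics/w9.png

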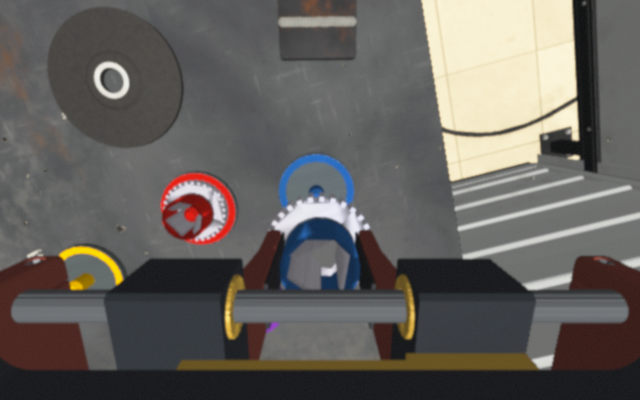

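```bash
python3 - <<'E'
from h import *
s=ctrl.snapshot('wrist');T=tcpT(ctrl.observe())
a=cv2.imread('pics/w6.png');b=cv2.imread('pics/w9.png')
cv2.imwrite('pics/cmp.png',np.hstack([cv2.resize(i[175:300,260:380],None,fx=3.3,fy=3.3,interpolation=cv2.INTER_CUBIC) for i in(a,b)]))
for y in (187.5,197):
    X=atz(s,(319,y),T[2,3]-.003,T); print((T[:3,:3].T@(X-T[:3,3])).round(4))
E
```

```text
[ 0.0003 -0.0345  0.003 ]
[ 0.0003 -0.0292  0.003 ]
```

View pics/cmp.png

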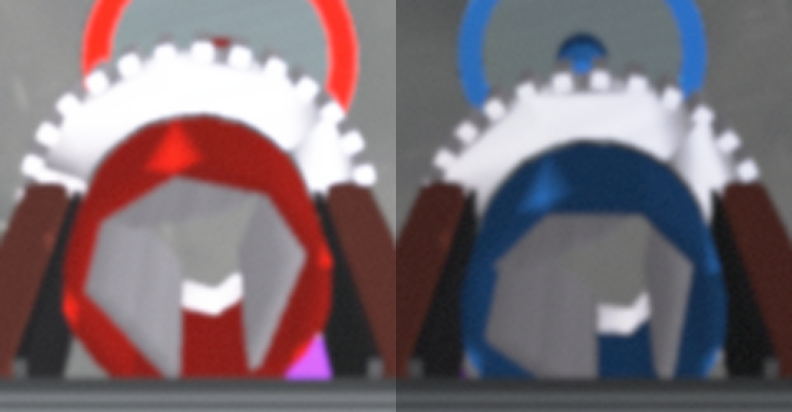

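```bash
python3 -c "
from h import *
print(to(.5065,-.2087,.155))"
python3 -m pendant '[[-0.95,0.22,0,0],[-0.95,0.22,0,0],[-0.95,0.22,0,0],[-0.95,0.22,0,0],[-0.95,0.22,0,0],[-0.95,0.22,0,0],[-0.95,0.22,0,0],[-0.95,0.22,0,0],[-0.95,0.22,0,0],[-0.95,0.22,0,0],[-0.95,0.22,0,0],[-0.95,0.22,0,0],[-0.95,0.22,0,0],[-0.95,0.22,0,0],[-0.6,0.2,0,0],[0,0,0,0.9],[0,0,0,0.9],[0,0,0,0],[0,0,0,0]]'
python3 - <<'E'
from h import *
s=snap('wrist','w10.png');print(to(.5065,-.2087,.115),tcpT(ctrl.observe()).round(3))
im=cv2.imread('pics/w10.png')
cv2.imwrite('pics/w10c.png',cv2.resize(im[150:300,250:390],None,fx=4,fy=4,interpolation=cv2.INTER_CUBIC))
E
```

```text
[-1.39e+01  3.29e+00 -1.00e-02]
t: 15.68
tcp_pos: [0.506, -0.2077, 0.1531]
tcp_rot: [-2.616, -1.735, 0.003]
contact_force: [-0.5, 1.2, -2.3]
finger_gap: 0.448
[-0.02  0.02  0.96] [[ 0.389  0.921 -0.002  0.506]
 [ 0.921 -0.389  0.001 -0.208]
 [ 0.    -0.002 -1.     0.153]
 [ 0.     0.     0.     1.   ]]
```

View pics/w10c.png

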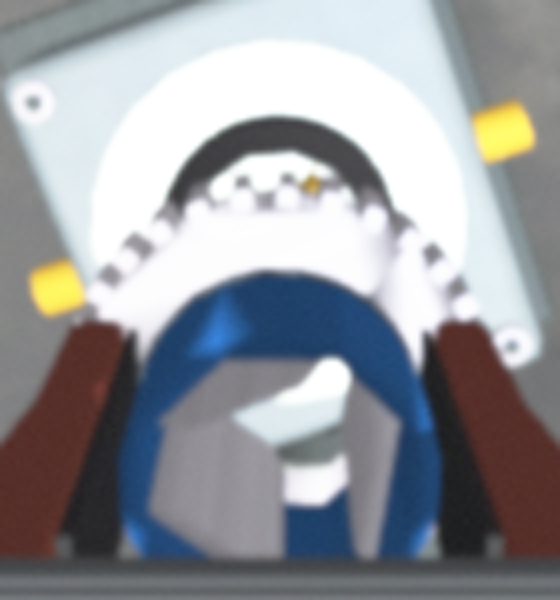

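```bash
python3 -m pendant '[[-0.02,0.02,0.5,0],[0,0,0.5,0],[0,0,0.3,0],[0,0,0,0],[0,0,0,0]]'
python3 - <<'E'
from h import *
s=snap('wrist','w11.png')
im=cv2.imread('pics/w11.png')
cv2.imwrite('pics/w11c.png',cv2.resize(im[150:300,250:390],None,fx=4,fy=4,interpolation=cv2.INTER_CUBIC))
E
```

```text
t: 16.15
tcp_pos: [0.507, -0.2085, 0.102]
tcp_rot: [-2.618, -1.734, 0.002]
contact_force: [-1.0, -1.1, -1.7]
finger_gap: 0.449
```

View pics/w11c.png

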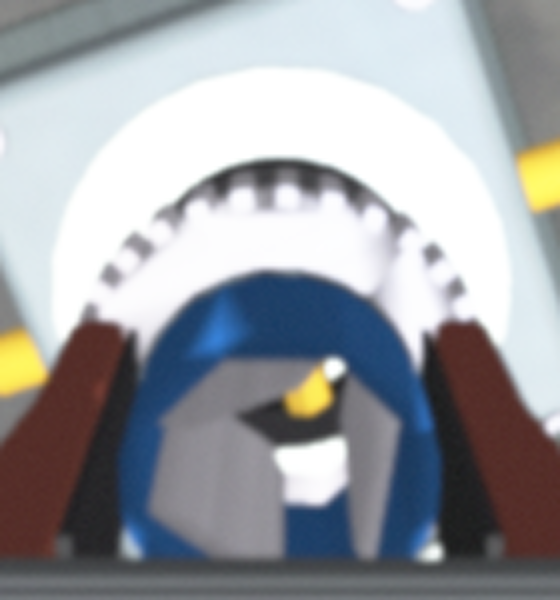

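```bash
python3 -m pendant '[[0,0,0.15,0],[0,0,0.1,0],[0,0,0,0],[0,0,0,0]]'
python3 - <<'E'
from h import *
s=snap('wrist','w12.png')
im=cv2.imread('pics/w12.png')
cv2.imwrite('pics/w12c.png',cv2.resize(im[150:300,250:390],None,fx=4,fy=4,interpolation=cv2.INTER_CUBIC))
E
```

```text
t: 16.53
tcp_pos: [0.5074, -0.2091, 0.0926]
tcp_rot: [-2.62, -1.734, 0.0]
contact_force: [-0.7, 0.1, -1.3]
finger_gap: 0.449
```

View pics/w12c.png

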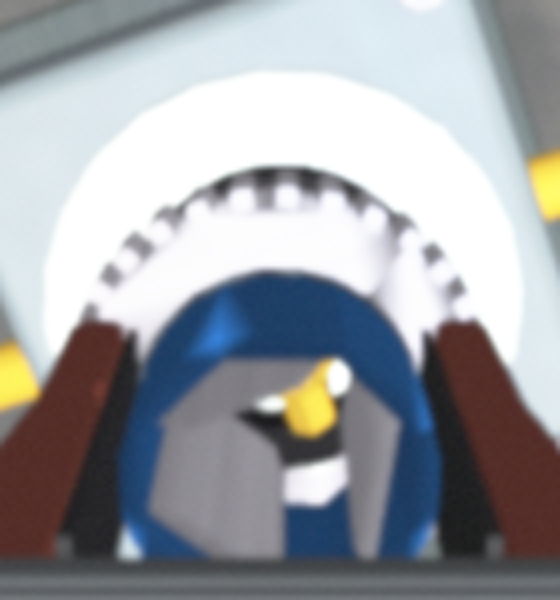

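```bash
python3 -m pendant '[[0,0,0.1,0],[0,0,0.08,0],[0,0,0,0],[0,0,0,0]]'
python3 - <<'E'
from h import *
s=snap('wrist','w13.png')
im=cv2.imread('pics/w13.png')
cv2.imwrite('pics/w13c.png',cv2.resize(im[225:290,280:360],None,fx=8,fy=8,interpolation=cv2.INTER_CUBIC))
E
```

```text
t: 16.92
tcp_pos: [0.5072, -0.209, 0.0851]
tcp_rot: [-2.62, -1.733, 0.001]
contact_force: [-0.4, -0.5, -2.1]
finger_gap: 0.445
```

View pics/w13c.png

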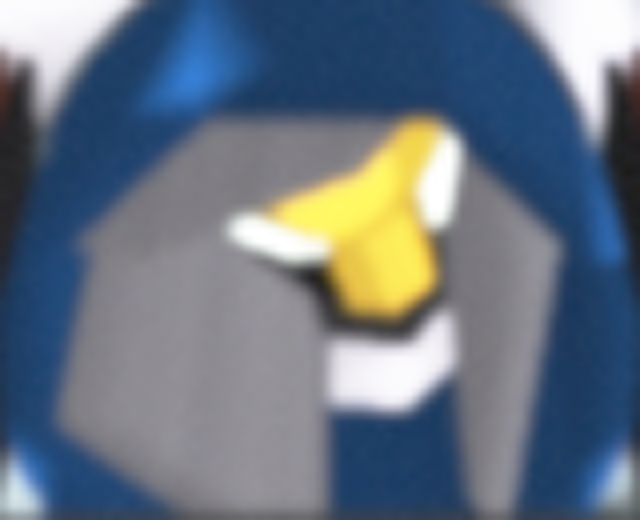

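```bash
python3 -m pendant '[[0,0,0.1,0],[0,0,0.1,0],[0,0,0,0],[0,0,0,0]]'
```

```text
t: 17.3
tcp_pos: [0.5072, -0.209, 0.077]
tcp_rot: [-2.62, -1.733, 0.001]
contact_force: [-0.4, 0.2, -1.2]
finger_gap: 0.45
```

```bash
python3 -m pendant '[[0,0,0.08,0],[0,0,0.06,0],[0,0,0,0],[0,0,0,0]]'
```

```text
t: 17.63
tcp_pos: [0.5075, -0.2091, 0.0719]
tcp_rot: [2.62, 1.733, 0.0]
contact_force: [-1.4, 0.7, 3.2]
finger_gap: 0.444
```

```bash
python3 -m pendant '[[0,0,0.08,0],[0,0,0.04,0],[0,0,0,0],[0,0,0,0]]'; python3 -m pendant '[[0,0,0.05,0],[0,0,0,0],[0,0,0,0]]'
```

```text
t: 17.97
tcp_pos: [0.5076, -0.2091, 0.0684]
tcp_rot: [2.62, 1.733, 0.0]
contact_force: [-6.4, 2.7, 18.0]
finger_gap: 0.45
t: 18.22
tcp_pos: [0.5081, -0.2093, 0.0678]
tcp_rot: [2.619, 1.733, 0.001]
contact_force: [-8.2, 4.5, 30.8]
finger_gap: 0.443
```

```bash
python3 - <<'E'
from h import *
for n in ('wrist','top','scene'): snap(n,n+'F.png')
o=ctrl.observe(); print(o['tcp_pos'],o['contact_force'],o['moment'],o['finger_gap'])
a=cv2.imread('pics/wristF.png')[140:300,230:400];b=cv2.imread('pics/sceneF.png')[200:360,350:520]
cv2.imwrite('pics/F.png',np.hstack([cv2.resize(i,(400,376),interpolation=cv2.INTER_CUBIC) for i in(a,b)]))
s=ctrl.snapshot('top')
for q in ('red_roll_center','tape_measure','paste_tin','hex_nut'):
    ctrl.snapshot; r=ctrl.mark_of('top',q)[:2];print(q,[(x['position'],round(x['p'],2)) for x in r])
E
```

```text
[ 0.50807938 -0.2093153   0.06773758] [-8.55280953  4.14815347 31.43679775] [0.55273629 1.39241608 0.02759877] 0.4470537409953822
red_roll_center [([261.2, 209.5], 0.75)]
tape_measure []
paste_tin [([355.8, 134.2], 0.69)]
hex_nut [([342.3, 279.1], 0.41)]
```

View pics/F.png

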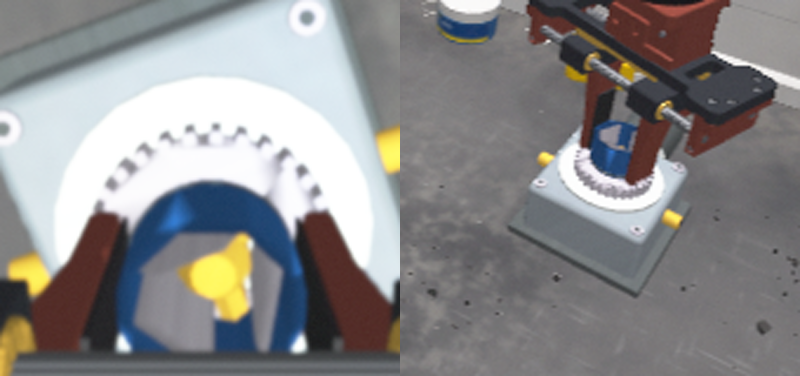

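View pics/topF.png

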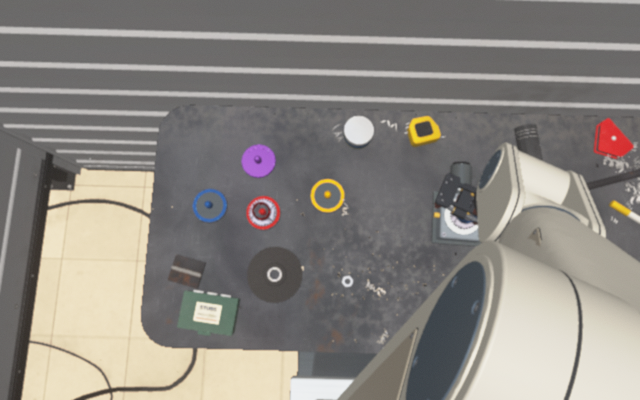

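```bash
python3 -m pendant '[[0,-0.02,0,0],[0,0,0,0],[0,0,0,0],[0,0,0,0]]'; python3 - <<'E'
from h import *
s=snap('wrist','wG.png'); o=ctrl.observe(); print(o['tcp_pos'],tcpT(o).round(4)[:3,2],o['contact_force'],o['moment'],o['finger_gap'])
im=cv2.imread('pics/wG.png')
cv2.imwrite('pics/wGc.png',cv2.resize(im[160:300,240:400],None,fx=4,fy=4,interpolation=cv2.INTER_CUBIC))
E
```

```text
t: 18.95
tcp_pos: [0.5081, -0.2093, 0.0678]
tcp_rot: [2.618, 1.732, 0.003]
contact_force: [-5.7, 3.2, 27.9]
finger_gap: 0.447
[ 0.50807769 -0.20932337  0.06777038] [ 0.0031 -0.0013 -1.    ] [-5.7459047   2.86825481 28.23611943] [0.43575597 0.98305125 0.00751843] 0.44474508908906185
```

View pics/wGc.png

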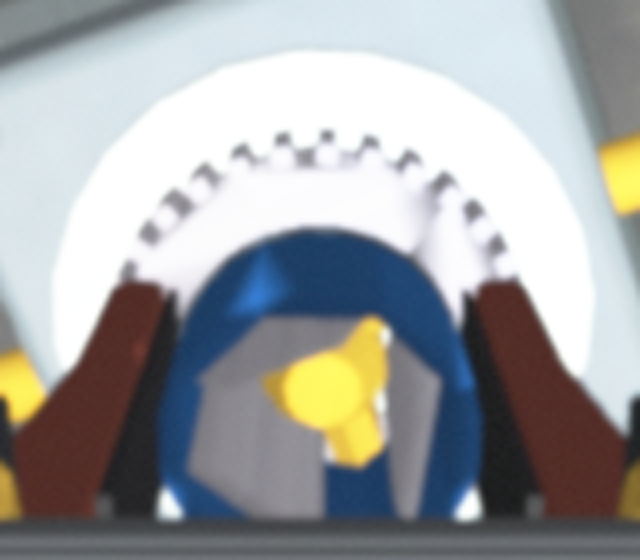

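```bash
python3 -m pendant '[[0,0,0,0],[0,0,0,0]]'; python3 -c "
from rig import ctrl
print(ctrl.sign_off())"
```

```text
t: 19.17
tcp_pos: [0.5081, -0.2093, 0.0678]
tcp_rot: [2.618, 1.732, 0.003]
contact_force: [-5.3, 2.2, 28.1]
finger_gap: 0.444
the job is handed in; nothing more can be done
None
```

The drive roll is changed and the job handed in at 19.2 s: the red roll is on its red-marked stand, and the blue roll is on the spindle, still gripped and pressed home. The sign-off gave no verdict.

**What I did:** I lifted the red roll off the spindle and put it down over the red post (not the purple look-alike). I took the blue roll from its stand, turned it about 8°, and lowered it over the lugs with no resistance. I then pressed it down against the spring.

**Last checks:**
- **Seating:** the tool stopped hard at z = 0.0678 m, against about 0.0686 m expected for fully home. It is holding about 28 N, well above the 8.8 N spring, and the opening is 39 mm, on the collar. The wrist picture shows the lugs in the keyways and no ejector ring showing under the flange.
- **Stands and other items:** the top picture shows the red roll on the red stand, with the yellow and blue stands empty. The tape measure, tin and nut look unmoved. The network did not report the tape measure in that picture, but it is plainly visible in its old place. Its nut reading shifted about 6 pixels with low confidence, while the nut itself looks unmoved.
- **Side force:** a sideways force of about 6 N remains, probably friction on the face plate. A small sideways nudge brought it down from about 9 N.

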